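# Show the webcam its own laptop's property tag in a hand-held mirror

### The arm

A 6-joint arm with a two-finger parallel gripper is mounted at the origin on a cart in front of the work surface, level with it; the furniture and walls round the work are solid. World frame = base frame: x ahead of the robot, y to its left, z up, the work surface at z = 0. Lengths are in m, angles in rad, forces in N, time in s.
With the tool pointing down it reaches from about 0.3 to 0.75 m from the base axis. Payload 8.5 kg.
Tool frame: the origin (TCP) lies midway between the tips of the shut fingers; the grasp point (between the pads) lies 19 mm behind it; z points along the fingers, y is the line along which they close (so a half turn about z gives the same grasp; the last joint's range is limited). The gripper opens to 88 mm and grips with 3 to 60 N. Pads are 18 mm wide; open, the fingers measure 123 mm over their backs; the gripper's body (75 mm by 187 mm) begins 45 mm behind the grasp point.
Start: joints at [-0.92, 0.381, 1.297, -0, 1.464, -0.215], TCP at [0.419, -0.356, 0.239] pointing down, gripper open.
Joint ranges: [-3.11, 3.11], [-0.89, 2.33], [0.22, 2.48], [-1.42, 4.56], [0.17, 2.85], [-2.88, 2.88]. Speed limits (rad/s): [2.39, 2.39, 3.14, 3.14, 3.14, 3.14].

### API

Orientations are given as a unit quaternion [x, y, z, w].
In Python, from plant import env gives the robot as it stands.
- The arm moves only by the tool arm_command, never from a script. Its argument "increments" is a list of rows, each a list of 7 numbers: the finger opening in mm, from 0 to 88.1, then the shift along the tool's x, y, z in mm, then the turn, a rotation vector about the tool's x, y, z in rad. A call has exactly 8 rows; each row shifts and turns the commanded pose from where the row before left it, along the tool's axes as they then stand; what a row does not reach is not made up. A row lasts 1/8 s, in which the tool goes at most 62.5 mm and 10.7 degrees, less where a joint would pass 70% of its speed; a pose out of reach is approached as far as the arm can. A call with a gripper value outside its range is refused whole. The fingers move at their own pace and stop on an object; "grip_force" is the grip in N (left out, the last holds). Time passes only in rows, so rows that do not move let the fingers close, or fill a call up. It gives the time, the measured TCP pose, the force, the opening and the grip force at its end, in the units of the state.
- env.state(): the state, without advancing time (a new reading comes with each control period).
- env.read_camera(name): name is "scene" or "top" or "wrist"; returns a dict with "image" (480x640x3 uint8, red, green, blue), "camera_matrix" (3x3 intrinsics, pixels), "position" and "orientation" of the camera in the world. Camera axes: x right, y down, z forward; pixel columns grow to the right and rows downward; lengths in m; the calibration is good to about 2 mm. A picture is of the moment at which its call begins. There is no depth.
- env.close_job(): hands the job in; it is judged then, once.
The state is a dict: "time_s": time; "q": joint angles; "qd": joint speeds; "effort": joint torques, N m; "position": TCP position; "orientation": TCP orientation; "ft_force": force on the tool from outside, world axes, zero at the start; "wrist_torque": the same for the moment, N m; "opening": finger opening in m; "finger_force": force on a finger pad.
Only numpy, scipy, OpenCV 4.12 (cv2) and the standard library are available. Lean on these libraries where they do the work, as an engineer would, in place of code of your own. Each camera call takes 0.05 s, during which the arm holds its last target. There are 200 camera calls.

### The job

The help desk is on a video call and has to read the property tag stuck below the laptop's own screen, which its webcam cannot look down at. Lift the small framed mirror straight up out of its grooved wooden foot, gripping it lightly because it is thin glass, and hold it in the air in front of the webcam, about 25 cm out and roughly level with it, with the glass towards the screen and angled so that the webcam sees the tag reflected in the middle of the glass. Finish while still holding the mirror steady at that angle, and do not touch or push the laptop or disturb the other things on the desk.

Things in the scene. Friction and masses are not known exactly. Their poses are not given: they have to be found in the camera images.
- mirror: small desk mirror, a flat plate in a light-wood frame, 92 mm wide, 130 mm tall, 10 mm thick, 0.1 to 0.2 kg, loose, standing upright in its foot. Origin: middle of its lower edge; +x points out of the reflecting side, square to the glass, y along its width, +z up its height. Pinch it across its thickness at the middle of the top rail; over about 60 N on each side cracks it
- mirror_centre (a point): centre of the mirror plate and of its glass, 65 mm below its top edge; axes of the mirror. The glass, on the +x side only (brown board behind), is 72 mm wide and 86 mm tall; the frame round it is 22 mm wide at top and bottom, 10 mm at the sides
- stand: the mirror's fixed light-wood foot, 130 mm long (its y), 68 mm deep (its x), 30 mm high, with a groove along its whole length, 11.6 mm wide and 22 mm deep, in which the mirror stands (centre of the standing mirror 73 mm above the desk). Origin under its centre. The mirror leaves it straight upwards
- laptop: the open laptop, base 318 mm wide (its y), 218 mm deep (its x), 12 mm thick, fixed to the desk. Origin under the middle of its base, +x towards its hinge, away from the robot. The screen rises from the back edge to about 0.22 m above the desk and leans back a little. Touching it, even lightly, is to be avoided
- webcam (a point): the webcam's lens, a black dot in the middle of the top bezel of the open laptop's screen, about 0.22 m above the desk; the laptop (318 mm wide, 218 mm deep) is fixed. Axes: +x is the lens axis, straight out of the screen, rising 6 to 16 degrees above level; +z up along the screen; y along its width. It sees about 35 degrees to each side, 25 degrees up and down
- tag_centre (a point): centre of the property tag, a bare-metal label 34 x 11 mm with dark bars on the screen's bottom bezel near the corner on the robot's left: 194 mm below and 115 mm beside (-y) the lens, same axes as webcam. The lens sees it in the mirror's centre when the glass is square to the line halving the angle between the directions from that centre to lens and to tag
- mid_sight (a point): an unmarked point on the screen, on the straight line from the lens to the tag, 46 hundredths of the way; a mirror held about 25 cm out is aimed when the line square to the glass through its centre passes near this point
- laptop_lid (a joint): opening angle of the laptop's lid in rad, 0 shut; it stands at 1.68 to 1.84 and is held by friction
- glue_stick: standing glue stick, 27 mm across and 94 mm tall, bystander, origin under its centre
- sharpener: metal pencil sharpener, 23 x 28 x 14 mm, bystander, origin under its centre
- mouse: computer mouse, 104 x 62 x 38 mm, bystander, origin under its centre
- sticky_notes: block of sticky notes, 76 x 76 x 17 mm, bystander, origin under its centre
- eraser: eraser, 20 x 44 x 12 mm, bystander, origin under its centre
- pen_blue: pen, 145 mm long, 12 mm thick, bystander, origin under its centre
Not all that is in view belongs to the job. There is more than one size of the mirror; the job needs the larger.

How it is judged:
By the outcome, as a careful person would: the job done as asked, in the order asked, and still so for the second after the job is handed in, while the arm keeps its last pose, push and grip.
It also fails if it takes over 45 s, if anything falls off the work surface, if the arm or the gripper's body presses on something with over 40 N, if the wrist force passes 120 N, or if a joint passes its speed limit or range.

## Working session

There is one attempt and no reset: what is moved stays moved. The work goes in short steps, Python scripts to look and compute and a tool call to move; the robot and the scene stay as the last step left them, time stands still between calls to the robot, and variables do not carry over. Pictures are saved under pics/ and viewed, at most 10 in all, crops included, and the job is handed in when it is done.

Besides the shell and the picture viewer there is one more tool, called after "Request:" by a JSON object that holds its "method" and its "body". arm_command: Moves the arm, as the interface text tells. Its arguments: {"type":"object","properties":{"increments":{"type":"array","items":{"type":"array","items":{"type":"number"}}},"grip_force":{"type":"number"}},"required":["increments"]}

```bash
ls; mkdir -p pics; python3 - <<'E'
from plant import env
import cv2,json,numpy as np
cal={}
for n in ["scene","top","wrist"]:
    r=env.read_camera(n); cv2.imwrite(f"pics/{n}0.png",r["image"][:,:,::-1])
    cal[n]={k:np.array(r[k]).tolist() for k in("camera_matrix","position","orientation")}
    print(n,cal[n])
json.dump(cal,open("cal.json","w"))
print(env.state())
E
```

```text
pics
scene {'camera_matrix': [[549.8028159173501, 0.0, 314.7313075387767], [0.0, 549.8028159173501, 235.77750362783615], [0.0, 0.0, 1.0]], 'position': [-0.1827151122699874, -0.4126136227400676, 0.7941810104186035], 'orientation': [0.7555510761112472, -0.49020532141057954, 0.22994777347097692, -0.3687347769381497]}
top {'camera_matrix': [[475.40364280086914, 0.0, 325.493467769143], [0.0, 475.40364280086914, 236.9826441816013], [0.0, 0.0, 1.0]], 'position': [0.44081228879010675, -0.04530987707288817, 1.1246159205543702], 'orientation': [-0.6956038721628753, 0.7145290783401799, -0.05738701502767645, 0.0478558224729291]}
wrist {'camera_matrix': [[403.33061482336007, 0.0, 323.9413280070986], [0.0, 403.33061482336007, 242.48943112192117], [0.0, 0.0, 1.0]], 'position': [0.46671225400264643, -0.29973326351359963, 0.38406971265730433], 'orientation': [0.9284869573643689, -0.3423130646803656, -0.05075038028345463, 0.13475212300545436]}
{'time_s': 0.15, 'q': array([-9.20274822e-01,  3.81063225e-01,  1.29802253e+00, -1.23075630e-05,
        1.46360558e+00, -2.15284095e-01]), 'qd': array([ 0.00120419, -0.00176316, -0.00291108, -0.00173808, -0.00175639,
       -0.00061908]), 'effort': array([ 3.64835498e-03, -4.38078761e+01, -2.24615085e+01,  7.14159105e-02,
        3.43700952e-02, -6.61956915e-05]), 'position': array([ 0.4187628 , -0.35624274,  0.23828943]), 'orientation': array([ 9.07751415e-01,  4.19508125e-01, -1.24579268e-04, -5.35063238e-04]), 'ft_force': array([ 0.13316156,  0.30065075, -0.43556595]), 'wrist_torque': array([0.02592039, 0.03294056, 0.03983643]), 'finger_force': 0.0, 'opening': 0.08831800741305831}
```

View pics/scene0.png

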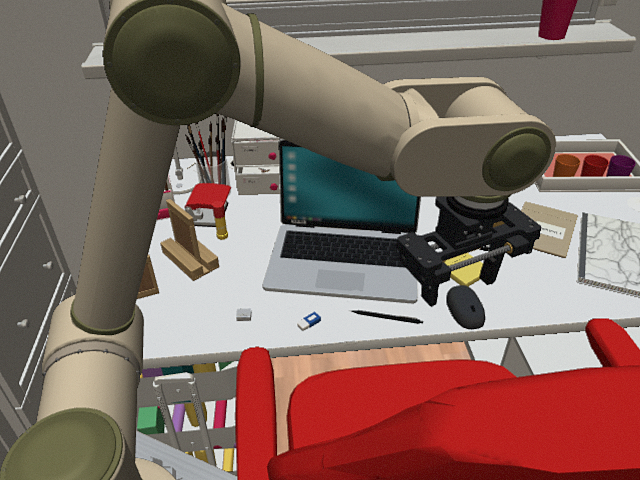

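View pics/top0.png

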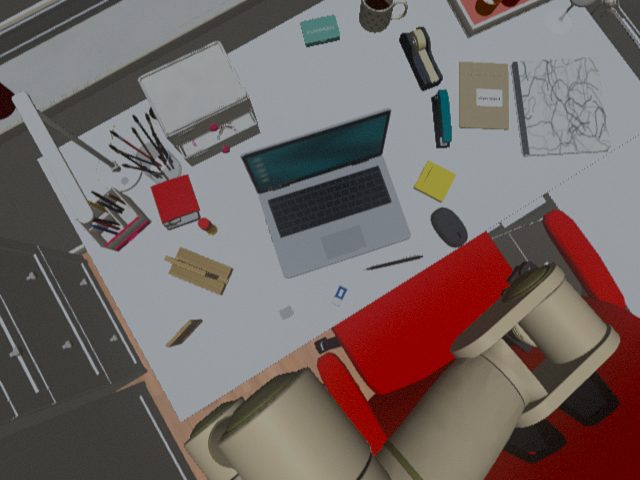

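```bash
python3 - <<'E'
import cv2,numpy as np
s=cv2.imread("pics/scene0.png");t=cv2.imread("pics/top0.png")
a=cv2.resize(s[170:310,120:260],(560,560),interpolation=2)
b=cv2.resize(t[230:370,140:260],None,fx=4,fy=4,interpolation=2)
cv2.imwrite("pics/c1.png",np.hstack([a[:, :400],b[:, :400]][:2]) if a.shape[0]==b.shape[0] else a)
cv2.imwrite("pics/c2.png",cv2.resize(t[105:285,235:415],None,fx=3.3,fy=3.3,interpolation=2))
E
```

```text
(no output)
```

View pics/c1.png

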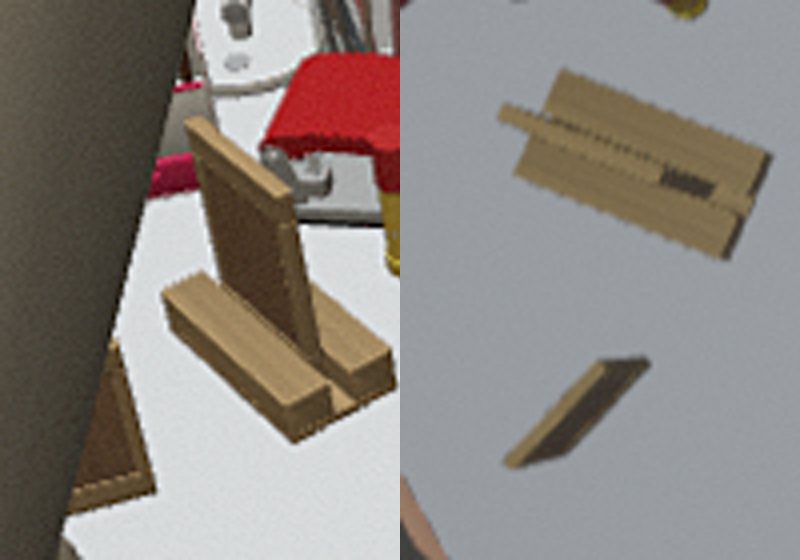

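View pics/c2.png

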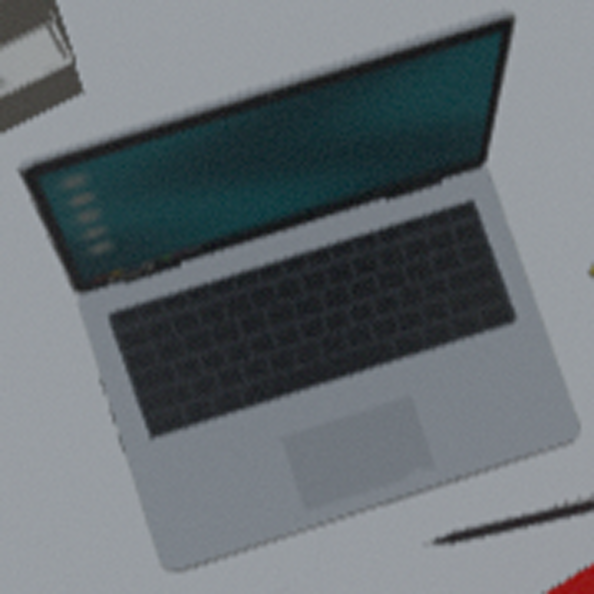

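```bash
cat > h.py <<'E'
import json,numpy as np,cv2
from scipy.spatial.transform import Rotation as R
from scipy.optimize import least_squares
def proj(c,P):
    K=np.array(c["camera_matrix"]);r=R.from_quat(c["orientation"])
    p=r.inv().apply(np.atleast_2d(P)-np.array(c["position"]))@K.T
    return p[:,:2]/p[:,2:]
def ray(c,uv):
    K=np.array(c["camera_matrix"]);d=np.linalg.inv(K)@[uv[0],uv[1],1]
    return np.array(c["position"]),R.from_quat(c["orientation"]).apply(d)
def atz(c,uv,z):
    o,d=ray(c,uv);return o+d*(z-o[2])/d[2]
def tri(obs):
    A=[];b=[]
    for c,uv in obs:
        o,d=ray(c,uv);d/=np.linalg.norm(d);M=np.eye(3)-np.outer(d,d);A.append(M);b.append(M@o)
    return np.linalg.lstsq(np.vstack(A),np.hstack(b),rcond=None)[0]
try: cal=json.load(open("cal.json"))
except Exception: cal={}
# laptop model: p=(x,y,yaw,lid), webcam axes in world
def laptop(p,L=0.206):
    x,y,w,l=p;Rl=R.from_euler("z",w)
    up=np.array([-np.cos(l),0,np.sin(l)])
    return Rl,np.array([x,y,0]),up
E
python3 - <<'E'
from h import *
np.set_printoptions(precision=4,suppress=True)
T=cal["top"];S=cal["scene"]
st=np.array([atz(T,u,.03) for u in [(180,247),(233,268.2),(222.5,295),(168.75,273.75)]])
print("stand",st.mean(0),np.linalg.norm(st[0]-st[1]),np.linalg.norm(st[1]-st[2]),"yaw of normal",np.degrees(np.arctan2(*( (st[0]-st[3]+st[1]-st[2])[[1,0]]))), np.degrees(np.arctan2(*((st[0]-st[1]+st[3]-st[2])[[1,0]])))-90)
m=np.array([atz(T,u,.138) for u in [(165,258.75),(205.5,273.7)]])
print("rail",m,m.mean(0),np.linalg.norm(m[0]-m[1]),np.degrees(np.arctan2(*((m[0]-m[1])[[1,0]])))-90)
print("tri",tri([(T,(165,258.2)),(S,(167,200))]),tri([(T,(205.5,273.7)),(S,(192.5,219))]))
o=np.array([atz(T,u,.1) for u in [(266.2,469/2),(184,333)]])
m=np.array([atz(T,u,.1) for u in [(166,346),(191,320)]]);print("other",m,np.linalg.norm(m[0]-m[1]))
print("red top",tri([(T,(198,212)),(S,(219,207))]),tri([(T,(190,176)),(S,(230,186))]))
f=lambda u,v:(235+u/3.3,105+v/3.3)
for n,u,z in [("fl",f(155,575),.012),("fr",f(590,445),.012),("hl",f(78,290),.012),("hr",f(490,165),.012),("tl",f(20,172),.22),("tr",f(514,13),.22)]: print(n,atz(T,u,z))
E
```

```text
stand [0.5336 0.2256 0.03  ] 0.13308190179066917 0.06511009248767237 yaw of normal -21.68279845660535 -22.995203150692447
rail [[0.5517 0.2737 0.138 ]
 [0.5184 0.1896 0.138 ]] [0.535  0.2316 0.138 ] 0.09047802400346212 -21.596507823232997
tri [0.5531 0.2741 0.1364] [0.5195 0.189  0.1347]
other [[0.3718 0.2798 0.1   ]
 [0.4241 0.2283 0.1   ]] 0.07346228593253046
red top [0.6658 0.2273 0.0577] [0.7497 0.2472 0.0598]
fl [0.5106 0.0416 0.012 ]
fr [ 0.5953 -0.2717  0.012 ]
hl [0.7186 0.0945 0.012 ]
hr [ 0.8056 -0.2093  0.012 ]
tl [0.7398 0.1025 0.22  ]
tr [ 0.833  -0.1977  0.22  ]
```

Request:
{"method": "arm_command", "body": {"increments": [[88, 40, -22, -5, 0, 0, 0], [88, 40, -22, -5, 0, 0, 0], [88, 40, -22, -5, 0, 0, 0], [88, 40, -22, -5, 0, 0, 0], [88, 40, -22, -5, 0, 0, 0], [88, 0, 0, 0, 0, 0, 0], [88, 0, 0, 0, 0, 0, 0], [88, 0, 0, 0, 0, 0, 0]]}}

```text
time_s: 1.15
position: [0.4645, -0.1338, 0.2635]
orientation: [0.908, 0.419, -0.0, -0.0]
ft_force: [-0.2, 0.9, 0.2]
opening: 0.0876
finger_force: 0.0
```

```bash
python3 - <<'E'
from plant import env
from h import *
r=env.read_camera("wrist"); cv2.imwrite("pics/w1.png",r["image"][:,:,::-1])
cal["w1"]={k:np.array(r[k]).tolist() for k in("camera_matrix","position","orientation")}
r=env.read_camera("scene"); cv2.imwrite("pics/s1.png",r["image"][:,:,::-1])
json.dump(cal,open("cal.json","w"))
print(env.state()["position"],cal["w1"],proj(cal["w1"],[[.785,-.048,.22],[.76,.07,.03]]))
E
```

```text
[ 0.46454664 -0.13369195  0.26350585] {'camera_matrix': [[403.33061482336007, 0.0, 323.9413280070986], [0.0, 403.33061482336007, 242.48943112192117], [0.0, 0.0, 1.0]], 'position': [0.5125663340666231, -0.07724378358545068, 0.409244254508759], 'orientation': [0.9281851160306165, -0.3430225494924152, -0.050612296390218435, 0.1350789264580655]} [[ 934.89898187 -553.32057828]
 [ 454.84155754 -279.78577644]]
```

View pics/w1.png

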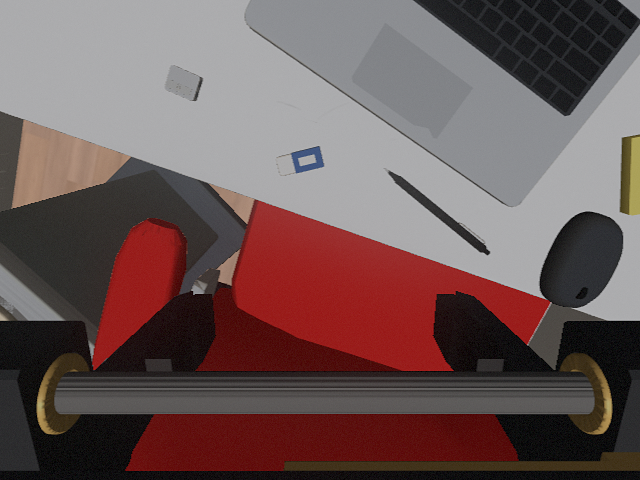

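Request:
{"method": "arm_command", "body": {"increments": [[60, 46, -26, 0, 0, 0, 0], [60, 46, -26, 0, 0, 0, 0], [60, 46, -26, 0, 0, 0, 0], [60, 46, -26, 0, 0, 0, 0], [60, 46, -26, 0, 0, 0, 0], [60, 46, -26, 0, 0, 0, 0], [60, 47, -27, 0, 0, 0, -0.16], [60, 0, 0, 0, 0, 0, -0.16]]}}

```text
time_s: 2.25
position: [0.5349, 0.2343, 0.2629]
orientation: [0.827, 0.562, -0.0, -0.0]
ft_force: [-0.1, -0.5, 0.8]
opening: 0.06
finger_force: 0.0
```

Request:
{"method": "arm_command", "body": {"increments": [[60, 0, 0, 0, 0, 0, 0], [60, 0, 0, 0, 0, 0, 0], [60, 0, 0, 0, 0, 0, 0], [60, 0, 0, 0, 0, 0, 0], [60, 0, 0, 0, 0, 0, 0], [60, 0, 0, 0, 0, 0, 0], [60, 0, 0, 0, 0, 0, 0], [60, 0, 0, 0, 0, 0, 0]]}}

```text
time_s: 3.25
position: [0.5347, 0.2318, 0.2637]
orientation: [0.829, 0.559, -0.0, 0.0]
ft_force: [-0.4, -0.5, -0.3]
opening: 0.0599
finger_force: 0.0
```

```bash
python3 - <<'E'
from plant import env
from h import *
ims={}
for n in ("wrist","scene","top"):
    r=env.read_camera(n); ims[n]=r["image"][:,:,::-1].copy(); cv2.imwrite(f"pics/{n}2.png",ims[n])
    cal[n+"2"]={k:np.array(r[k]).tolist() for k in("camera_matrix","position","orientation")}
json.dump(cal,open("cal.json","w"))
s=env.state();print(s["position"],R.from_quat(s["orientation"]).as_matrix(),s["q"],s["opening"])
print(proj(cal["wrist2"],[[.5517,.2737,.138],[.5184,.1896,.138],s["position"]]))
w=cv2.resize(ims["wrist"],(400,300)); a=cv2.resize(ims["scene"][130:310,250:450],(400,360)) 
out=np.zeros((600,800,3),np.uint8);b=cv2.resize(ims["scene"][130:250,260:430],(800,565)) 
out[:300,:400]=w
out[:300,400:]=cv2.resize(ims["scene"],(400,300))
out[300:,:]=cv2.resize(ims["scene"][135:240,265:425],(800,525))[:300]
cv2.imwrite("pics/m2.png",out)
E
```

```text
[0.53464466 0.23180377 0.26374164] [[ 3.75574679e-01  9.26792134e-01 -1.02480220e-05]
 [ 9.26792134e-01 -3.75574679e-01  9.71471169e-06]
 [ 5.15462081e-06 -1.31463859e-05 -1.00000000e+00]] [2.06070670e-01 4.23710866e-01 1.15532912e+00 1.16064680e-05
 1.56256071e+00 5.91087344e-01] 0.060025753922805236
[[324.52274163 167.95876659]
 [325.6763882  293.27827046]
 [324.83401876 316.60373153]]
```

View pics/m2.png

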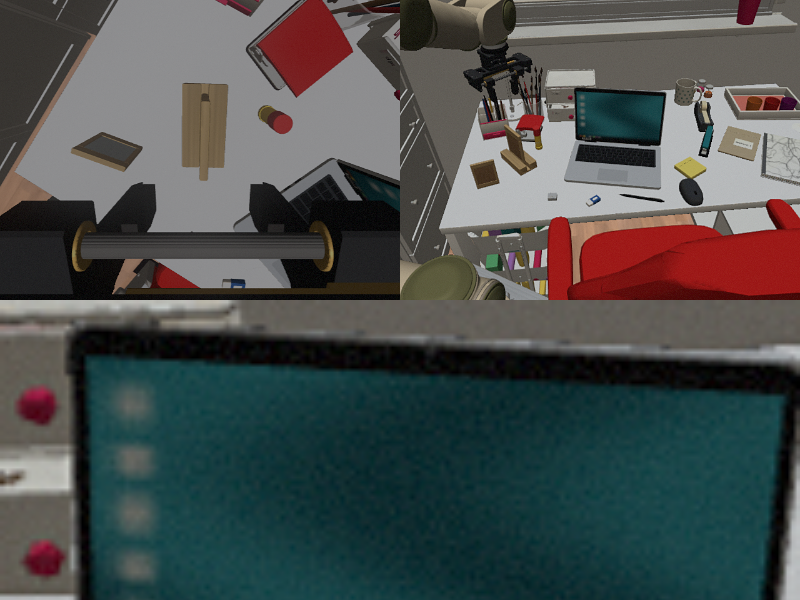

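```bash
python3 - <<'E'
from h import *
np.set_printoptions(precision=2,suppress=True)
w=cv2.imread("pics/wrist2.png").astype(float).mean(2)
for r in (200,220,240,260,275,284): print(r,w[r,300:352].astype(int))
# rough laptop: lens
lens=np.array([.786,-.048,.215]);yaw=np.radians(16);Rz=R.from_euler("z",yaw)
t=np.radians(11);X=Rz.apply([-np.cos(t),0,np.sin(t)]);Z=Rz.apply([np.sin(t),0,np.cos(t)]);Y=np.cross(Z,X)
pts={"TL":lens-.159*Y+.005*Z,"TR":lens+.159*Y+.005*Z,"lens":lens,"tag":lens-.115*Y-.194*Z}
rows=[]
for n in("scene2","top2"):
    im=cv2.imread(f"pics/{n}.png");row=[]
    for k,p in pts.items():
        u=proj(cal[n],p)[0];a,b=int(u[0])-12,int(u[1])-18;print(n,k,u,"origin",a,b)
        c=im[b:b+36,a:a+25]; c=cv2.resize(c,(200,288),interpolation=cv2.INTER_NEAREST)
        c=(255*(c/255.)**.5).astype(np.uint8)
        for i in range(0,200,40): cv2.line(c,(i,0),(i,4),(0,0,255),1)
        for i in range(0,288,40): cv2.line(c,(0,i),(4,i),(0,0,255),1)
        row.append(c)
    rows.append(np.hstack(row))
cv2.imwrite("pics/m3.png",np.vstack(rows))
E
```

```text
200 [ 92  91  89  91  93  95  97  97  91  90  93  91  92  92  90  91  91  92
  90  86  75  84  96  94  96 100 102 101 100  97  97  98  96  96  89  89
  91  94  95  94  92  90  90  89  88  90  92  93  95  91  92  91]
220 [ 92  89  92  93  95  94  95  95  92  94  89  92  92  92  92  91  92  93
  94  76  74  94 100 101 100  99 101  99  99  98  97  96  92  96  86  87
  93  95  94  92  92  91  88  88  91  93  95  93  96  92  92  90]
240 [ 93  88  91  91  93  96  97  96  94  94  92  93  92  96  97  94  94  97
  95  73  87 105 101 102 102  99 103 101  99  97  97  97  95  80  80  92
  95  93  95  93  91  91  91  92  95  95  97  97  95  93  92  93]
260 [ 94  91  91  94  97  98  97  96  96  93  94  94 100  94  96  97  97  96
  87  76  91 103 103 101 101 100 101 100  98  97  98  97  88  89  97  93
  95  95  95  95  94  89  92  95  98  97  98  96  96  95  92  96]
275 [142 141 143 142 142 141 140 141 141 142 143 140 142 141 142 142 140 143
 129 105 101 103 102 101 103 100 100 100  98  97  97  99  93 127 143 142
 141 141 141 140 142 142 141 143 142 142 139 141 142 142 142 142]
284 [142 142 141 142 141 144 141 141 141 142 140 141 141 141 140 143 143 144
 121  99 104 101 102 101 102 102 100 100  98  97  96  95 104 131 144 140
 141 144 143 142 143 140 142 142 140 143 142 142 142 142 140 142]
scene2 TL [277.5  139.56] origin 265 121
scene2 TR [427.09 148.54] origin 415 130
scene2 lens [350.93 146.24] origin 338 128
scene2 tag [297.63 223.85] origin 285 205
top2 TL [239.72 155.54] origin 227 137
top2 TR [392.23 110.  ] origin 380 91
top2 lens [316.85 133.89] origin 304 115
top2 tag [275.78 191.12] origin 263 173
```

View pics/m3.png

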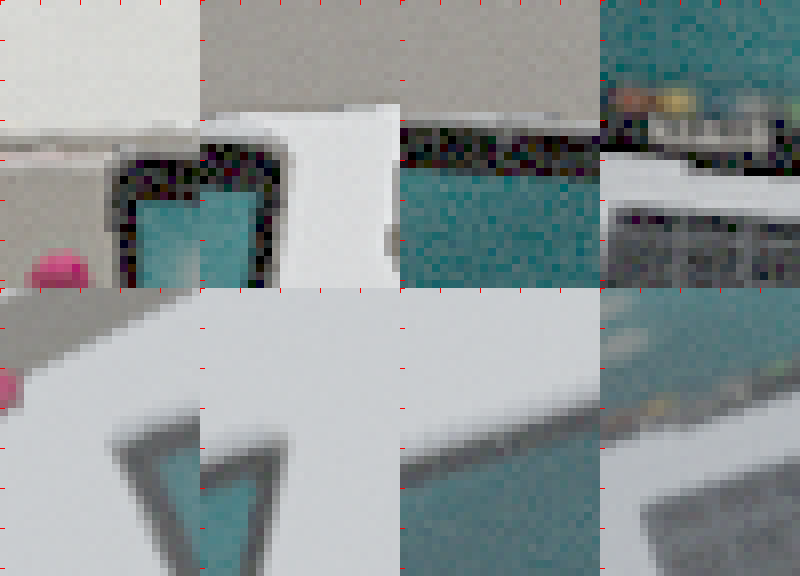

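```bash
cat > fit.py <<'E'
from h import *
np.set_printoptions(precision=4,suppress=True)
S=cal["scene2"];T=cal["top2"]
def frame(yaw,t):
    Rz=R.from_euler("z",yaw);X=Rz.apply([-np.cos(t),0,np.sin(t)]);Z=Rz.apply([np.sin(t),0,np.cos(t)])
    return X,np.cross(Z,X),Z
def pts(p):
    l=p[:3];X,Y,Z=frame(p[3],p[4]);a,h=p[5:7]
    TL=l-a*Y+h*Z;TR=l+a*Y+h*Z;return l,TL,TR,l-.115*Y-.194*Z
def res(p):
    l,TL,TR,tag=pts(p)
    r=[proj(S,TL)[0]-[278.5,139],proj(S,TR)[0]-[425.1,147.6],proj(T,TL)[0]-[240.5,155.7],proj(T,TR)[0]-[390.1,109.5],1.5*(proj(S,tag)[0]-[297.8,220.7])]
    fr=R.from_euler("z",p[3]);hin=l-.209*frame(p[3],p[4])[2]
    f=[atz(T,(235+155/3.3,105+575/3.3),.012),atz(T,(235+590/3.3,105+445/3.3),.012)]
    for q,s in zip(f,(1,-1)): r.append((fr.inv().apply(q-hin)[:2]-[-.218,s*.159])/.004)
    r.append([(p[5]-.158)/.002,(p[6]-.006)/.003]); r.append([(hin[2]-.010)/.006])
    return np.concatenate(r)
s=least_squares(res,[.786,-.048,.215,.28,.19,.158,.006])
if __name__=="__main__":
    print(s.x,np.degrees(s.x[3:5]),s.cost);print(res(s.x));print("sig",np.sqrt(np.diag(np.linalg.inv(s.jac.T@s.jac))));print(np.array(pts(s.x)))
E
python3 fit.py
```

```text
[ 0.7862 -0.0465  0.216   0.2837  0.122   0.1564  0.0055] [16.2542  6.9872] 2.087050010461716
[-0.522   0.0524  0.1111 -0.061  -0.2577 -0.3928  0.1956  0.3076  0.4206
  0.0219  0.8746  0.6806 -0.7105 -0.9353 -0.8096 -0.1794 -0.2375]
sig [0.0018 0.001  0.002  0.0063 0.0145 0.001  0.0021]
[[ 0.7862 -0.0465  0.216 ]
 [ 0.743   0.1038  0.2214]
 [ 0.8306 -0.1964  0.2214]
 [ 0.7313  0.0573  0.0235]]
```

Request:
{"method": "arm_command", "body": {"increments": [[60, 0, 1, 20, 0, 0, 0.03], [60, 0, 0, 30, 0, 0, 0], [60, 0, 0, 30, 0, 0, 0], [60, 0, 0, 30, 0, 0, 0], [60, 0, 0, 25, 0, 0, 0], [60, 0, 0, 21, 0, 0, 0], [60, 0, 0, 0, 0, 0, 0], [60, 0, 0, 0, 0, 0, 0]], "grip_force": 15}}

```text
time_s: 4.4
position: [0.536, 0.2315, 0.1087]
orientation: [0.838, 0.546, 0.001, 0.0]
ft_force: [0.6, 0.2, -0.4]
opening: 0.0603
finger_force: 0.0
```

```bash
python3 - <<'E'
from plant import env
from h import *
r=env.read_camera("wrist");cv2.imwrite("pics/w4.png",cv2.resize(r["image"][:,:,::-1],(560,420)))
print(env.state()["position"],env.state()["ft_force"])
E
```

```text
[0.53609155 0.23151734 0.10884367] [ 1.00770282  0.1164426  -0.04243949]
```

View pics/w4.png

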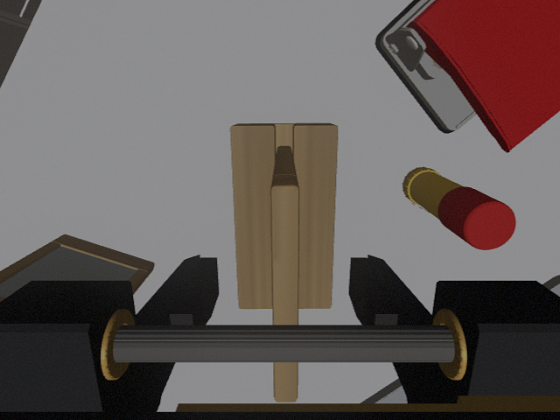

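Request:
{"method": "arm_command", "body": {"increments": [[40, 0, 1, 0, 0, 0, 0], [25, 0, 0, 0, 0, 0, 0], [16, 0, 0, 0, 0, 0, 0], [12, 0, 0, 0, 0, 0, 0], [5, 0, 0, 0, 0, 0, 0], [5, 0, 0, 0, 0, 0, 0], [5, 0, 0, 0, 0, 0, 0], [5, 0, 0, 0, 0, 0, 0]], "grip_force": 15}}

```text
time_s: 5.45
position: [0.5365, 0.231, 0.1077]
orientation: [0.838, 0.546, -0.0, -0.0]
ft_force: [0.9, 0.7, -0.3]
opening: 0.0102
finger_force: 15.0
```

Request:
{"method": "arm_command", "body": {"increments": [[5, 0, 0, -6, 0, 0, 0], [5, 0, 0, -12, 0, 0, 0], [5, 0, 0, -20, 0, 0, 0], [5, 0, 0, -27, 0, 0, 0], [5, 0, 0, -30, 0, 0, 0], [5, 0, 0, -30, 0, 0, 0], [5, 0, 0, -25, 0, 0, 0], [5, 0, 0, 0, 0, 0, 0]], "grip_force": 18}}

```text
time_s: 6.45
position: [0.5369, 0.2312, 0.2599]
orientation: [0.838, 0.546, 0.002, 0.001]
ft_force: [-0.3, 0.3, -1.6]
opening: 0.0098
finger_force: 18.0
```

```bash
cat > plan.py <<'E'
from plant import env
from fit import *
# Sg: in-hand: mirror centre in tool frame (m); normal = tool y
G=np.array([0,0,.035])
def target(out=.25,dz=0.0):
    p=s.x;l=p[:3];X,Y,Z=frame(p[3],p[4]);tag=pts(p)[3]
    h=np.array([X[0],X[1],0]);h/=np.linalg.norm(h)
    c=l+h*out+np.array([0,0,dz])
    a=(l-c)/np.linalg.norm(l-c);b=(tag-c)/np.linalg.norm(tag-c)
    n=(a+b)/np.linalg.norm(a+b)
    z=np.array([0,0,1.]);z=z-n*(z@n);z/=np.linalg.norm(z)
    Rt=np.column_stack([np.cross(n,-z),n,-z])   # tool x,y,z
    return c,n,Rt
if __name__=="__main__":
    st=env.state();R0=R.from_quat(st["orientation"]);c,n,Rt=target()
    tcp=c-Rt@G
    print("centre",c,"n",n,"tcp",tcp,"now",st["position"],st["opening"],st["finger_force"],st["ft_force"],st["q"])
    d=tcp-st["position"];print("shift in tool mm",R0.inv().apply(d)*1e3)
    print("rotvec (tool)",(R0.inv()*R.from_matrix(Rt)).as_rotvec(), "after-shift pos err")
    cur=st["position"]+R0.apply(G);print("shift of centre, world mm",(c-cur)*1e3,"tool mm",R0.inv().apply(c-cur)*1e3)
    cn=R0.apply([0,1,0]);l,_,_,tag=pts(s.x)
    print("aim err deg",np.degrees(np.arccos(cn@n)))
E
python3 plan.py
```

```text
centre [ 0.5462 -0.1165  0.216 ] n [ 0.8332  0.4462 -0.3267] tcp [ 0.5562 -0.1111  0.2491] now [0.5369 0.2312 0.2599] 0.009835300921232394 17.998171309009194 [-0.3404  0.3455 -1.623 ] [0.2041 0.4272 1.1606 0.     1.5494 0.619 ]
shift in tool mm [-305.4328  155.5877   10.5971]
rotvec (tool) [ 0.3141 -0.1516 -0.8979] after-shift pos err
shift of centre, world mm [   9.0865 -347.656    -8.9136] tool mm [-314.5219  148.4193    8.6275]
aim err deg 54.44448215354851
```

Request:
{"method": "arm_command", "body": {"increments": [[5, -15, 8, 0, 0, 0, 0], [5, -38, 19, 1, 0, 0, 0], [5, -46, 23, 2, 0, 0, 0], [5, -50, 26, 2, 0, 0, 0], [5, -50, 26, 2, 0, 0, 0], [5, -46, 23, 2, 0, 0, 0], [5, -38, 19, 1, 0, 0, 0], [5, -22, 11, 0, 0, 0, 0]]}}

```text
time_s: 7.45
position: [0.5543, -0.1135, 0.2462]
orientation: [0.838, 0.545, -0.001, -0.001]
ft_force: [-0.6, 0.6, -2.7]
opening: 0.0098
finger_force: 18.0
```

Request:
{"method": "arm_command", "body": {"increments": [[5, 0, 0, 0, 0.02, -0.01, -0.05], [5, 0, 0, 0, 0.035, -0.015, -0.1], [5, 0, 0, 0, 0.05, -0.025, -0.14], [5, 0, 0, 0, 0.055, -0.025, -0.155], [5, 0, 0, 0, 0.055, -0.025, -0.155], [5, 0, 0, 0, 0.05, -0.025, -0.14], [5, 0, 0, 0, 0.03, -0.015, -0.1], [5, 0, 0, 0, 0.02, -0.01, -0.058]]}}

```text
time_s: 8.45
position: [0.5547, -0.1113, 0.2463]
orientation: [0.505, 0.846, -0.143, -0.09]
ft_force: [0.0, 0.6, -1.5]
opening: 0.0098
finger_force: 18.0
```

```bash
python3 plan.py; python3 - <<'E'
from plan import *
ims=[]
for n in("wrist","top","scene"):
    r=env.read_camera(n);ims.append(r["image"][:,:,::-1].copy());cv2.imwrite(f"pics/{n}5.png",ims[-1])
    cal[n+"5"]={k:np.array(r[k]).tolist() for k in("camera_matrix","position","orientation")}
json.dump(cal,open("cal.json","w"))
st=env.state();R0=R.from_quat(st["orientation"]);P=st["position"]
for n in("wrist5","top5","scene5"):
    print(n,proj(cal[n],[P+R0.apply(np.array(v)) for v in [(.046,0,-.03),(-.046,0,-.03),(.046,0,.1),(-.046,0,.1)]]))
o=np.zeros((600,800,3),np.uint8);o[:300,:400]=cv2.resize(ims[0],(400,300));o[:300,400:]=cv2.resize(ims[1],(400,300))
u=proj(cal["top5"],P)[0].astype(int);v=proj(cal["scene5"],P)[0].astype(int)
o[300:,:400]=cv2.resize(ims[1][u[1]-60:u[1]+60,u[0]-80:u[0]+80],(400,300));o[300:,400:]=cv2.resize(ims[2][v[1]-75:v[1]+75,v[0]-100:v[0]+100],(400,300))
print(u,v);cv2.imwrite("pics/m5.png",o)
E
```

```text
centre [ 0.5462 -0.1165  0.216 ] n [ 0.8332  0.4462 -0.3267] tcp [ 0.5562 -0.1111  0.2491] now [ 0.5547 -0.1113  0.2463] 0.009840219013480178 18.004782870411873 [ 0.003   0.5882 -1.5437] [-0.3033  0.5346  1.0567 -0.2402  1.7915 -0.8224]
shift in tool mm [-0.4533  0.4201 -3.1754]
rotvec (tool) [-0.0063 -0.0075  0.0044] after-shift pos err
shift of centre, world mm [1.8123 0.1324 2.7776] tool mm [-0.7177  0.6386 -3.1771]
aim err deg 0.43803231532352055
wrist5 [[323.9805 222.2642]
 [323.3665 471.4938]
 [324.0653 171.2262]
 [323.727  310.1596]]
top5 [[330.0336 251.1779]
 [373.9993 226.3887]
 [338.851  276.7517]
 [377.5389 254.6785]]
scene5 [[309.867  181.6627]
 [362.6938 179.5357]
 [312.0409 251.8538]
 [362.6026 249.5241]]
[353 245] [336 197]
```

View pics/m5.png

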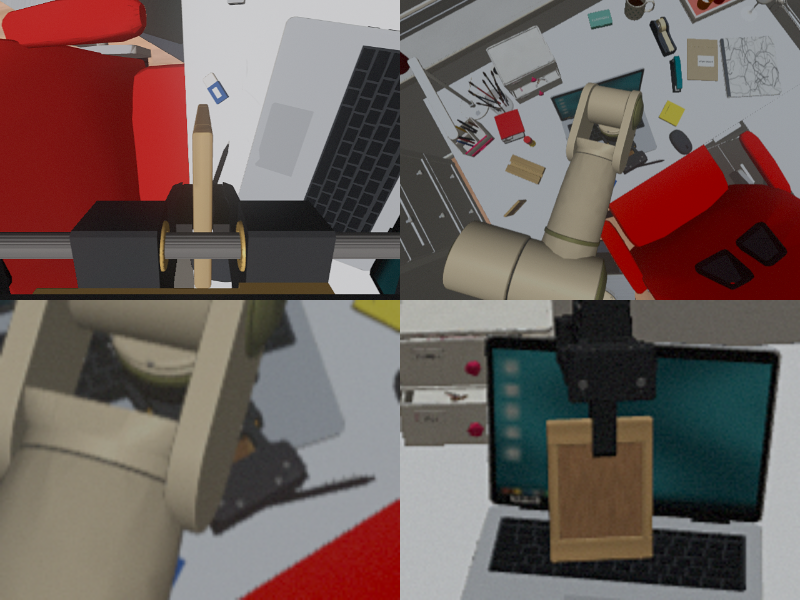

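Request:
{"method": "arm_command", "body": {"increments": [[5, 0, 0, -3, -0.006, -0.007, 0.004], [5, 0, 0, 0, 0, 0, 0], [5, 0, 0, 0, 0, 0, 0], [5, 0, 0, 0, 0, 0, 0], [5, 0, 0, 0, 0, 0, 0], [5, 0, 0, 0, 0, 0, 0], [5, 0, 0, 0, 0, 0, 0], [5, 0, 0, 0, 0, 0, 0]]}}

```text
time_s: 9.6
position: [0.5562, -0.1101, 0.2506]
orientation: [0.508, 0.846, -0.142, -0.084]
ft_force: [-0.6, -0.4, -1.6]
opening: 0.0098
finger_force: 18.0
```

```bash
python3 plan.py && python3 - <<'E'
from plant import env
print(env.close_job())
E
```

```text
centre [ 0.5462 -0.1165  0.216 ] n [ 0.8332  0.4462 -0.3267] tcp [ 0.5562 -0.1111  0.2491] now [ 0.5562 -0.1101  0.2506] 0.009828330672361966 18.004533564671874 [-0.6338 -0.4126 -1.6012] [-0.3006  0.5288  1.0526 -0.2399  1.7894 -0.8151]
shift in tool mm [-0.8217  0.0769  1.5334]
rotvec (tool) [ 0.0024  0.0013 -0.0026] after-shift pos err
shift of centre, world mm [-0.0768 -0.9246 -1.4469] tool mm [-0.7769 -0.0054  1.5332]
aim err deg 0.19994846023181617
the job is handed in; nothing more can be done
None
```

I handed the job in after about 10 s of robot time. The larger mirror is held steady with 18 N of grip, 25 cm out from the webcam and level with it, with the glass towards the screen. By my camera fit it is aimed within about 0.2° of showing the tag, though that fit carries an error of about a degree and I couldn't see the webcam's own view. The laptop and the other things on the desk were not touched, as far as the pictures and force readings show.

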